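Move the quick-release nest plate to the work dock

TASK

The nest plate is latched in one of the two dovetail docks. Press that dock's catch so that the plate springs loose, draw the plate out, and slide it into the other, empty dock until its catch clicks and holds it. Slide and press gently, never ramming the plate or the docks, and leave everything else on the bench where it is.

Things in the scene. Friction and masses are not known exactly. Their poses are not given: they have to be found in the camera images.
- plate_grip (a point): Centre of the black upright grip (16 mm in x, 36 in y) on the metal nest plate (80 x 62 x 12 mm, 0.25 kg, dovetail sides, wider below). It lies 40 mm over the plate's underside and 12 mm behind its middle: x is the way it is pushed in, so the front edge is 52 mm ahead, the rear edge 28 mm behind; the grip's top is 17 mm higher. Two 8 mm high dowels stand near the front edge.
- park_dock: The dock with the dark base where the plate starts latched, plate_grip then at x 8, y 0, z 52 mm in this frame. Origin on its middle line at its underside; x = the way a plate is pushed in. Base x -70 to 104, y -46 to 46, channel floor at z 12; stop block at the inner end (28 mm high, x 61 to 86) with a plunger (3 to 4 N) that pushes a freed plate about 16 mm outwards.
- park_dock_mouth (a point): Mouth of the park dock's channel, on its floor, 20 mm behind the dock's origin. From here two undercut dovetail rails run 80 mm in +x (tops 15 mm over the floor, 1.3 mm play each side of the plate). The plate is clear of the rails when plate_grip is 52 mm or more before this point.
- park_dock_pad (a point): Middle of the top of the park dock's black press pad (26 x 24 mm, 35 mm over the table, at x 37, y 62 mm in the dock's frame). Full press is 6.5 mm straight down, 3 to 5 N, then solid; the tooth frees the plate at about 5 mm down and the plate pops out some 16 to 20 mm towards the mouth.
- park_dock_catch (a joint): How far the park dock's catch is down, m: 0 up, 0.0065 fully pressed. Its sprung tooth stands 5 mm out of the channel floor in a pocket of the plate's underside, ramped towards the mouth, upright on the other side: a plate slides in over it but not out.
- work_dock: The empty dock with the grey base, the same in shape, size, frame and play as the park dock. But its stop block, tooth, plunger and pad sit on a carriage clamped anywhere within 12 mm either way along x (it does not shift in use): plate_grip's home is at x -4 to 20, y 0, z 52 mm in this frame and must be felt. Ramming is a contact load on it over 30 N, reached at a push of some 17 N.
- work_dock_mouth (a point): Mouth of the work dock's channel, on its floor, 20 mm behind the dock's origin; rails as on the other dock. Before it the floor runs on for 50 mm as an apron, with two upright lead-in cheeks (12 mm high, from the mouth to 28 mm before it, each 6 mm wider at its outer end) that centre a plate laid flat on the apron and pushed in.
- work_dock_catch (a joint): How far the work dock's catch is down, m: 0 up (empty, or plate latched), about 0.005 while the plate's front rides over the tooth. Pushed slowly (10 to 15 mm/s), it takes 5 to 9 N over the tooth; at the click the tooth snaps up; 1.5 mm further the plate meets the stop. Let go before the click and the plunger pushes the plate back.
- tin: Bystander: round tin of o-rings, 68 mm across, 22 high. Origin under its middle.
- cart_a: Bystander: cream cartridge, 45 mm across, 72 high. Origin under its middle.
- cart_b: Bystander: second cream cartridge, 45 mm across, 72 high. Origin under its middle.
- cap_loose: Bystander: cap ring, 64 mm across, 28 high. Origin under its middle.
- tape_measure: Bystander: tape measure, 41 x 80 x 65 mm. Origin under its middle.
- calipers: Bystander: calipers lying flat, 62 x 230 x 12 mm. Origin under its middle.
Not all that is in view belongs to the job. What is shaped like the park_dock but blue is not meant. There is more than one size of the part that bears plate_grip; the job needs the larger.

How it is judged:
By the outcome, as a careful person would: the job done as asked, in the order asked, and still so for the second after the job is handed in, with the robot touching nothing.
It also fails if it takes over 67 s, if anything falls off the work surface, if the arm or the gripper's body presses on something with over 40 N, if the wrist force passes 120 N, or if a joint passes its speed limit or range.

ROBOT

A 6-joint arm with a two-finger parallel gripper is mounted at the origin on the work surface; the furniture and walls round the work are solid. World frame = base frame: x ahead of the robot, y to its left, z up, the work surface at z = 0. Lengths are in m, angles in degrees, forces in N, time in s.
With the tool pointing down it reaches from about 0.325 to 0.875 m from the base axis. Payload 4.4 kg.
Tool frame: the origin (TCP) lies between the finger pads; the fingertips stand 11 mm ahead of it and the grasp point (between the pads) lies 8 mm behind it (bot.tip_reach is the distance from the TCP to the fingertips, in m); z points along the fingers, y is the direction in which the jaws open and shut (so a half turn about z gives the same grasp; the last joint's range is limited). The gripper opens to 85 mm and grips with 20 to 120 N. Pads are 22 mm wide; open, the fingers measure 114 mm over their backs; the gripper's body (76 mm by 85 mm) begins 54 mm behind the grasp point. The pads swing forward as they close: fully open they stand 13 mm farther back than shut.
Start: joints at [-78.982, 11.837, 88.321, -0, 79.842, -8.623], TCP at [0.193, -0.542, 0.242] pointing down, gripper open.
Joint ranges: [-156.59, 156.59], [-49.26, 127.26], [12.9, 141.05], [-63.56, 243.56], [4.71, 150.69], [-161.64, 161.64]. Speed limits (degrees/s): [159.86, 159.86, 180, 180, 180, 180].

INTERFACE

Orientations are given as a 3x3 rotation matrix whose columns are the frame's x, y, z axes.
In Python, from bench import bot gives the robot as it stands.
- The arm moves only by the tool move_arm, never from a script. Its argument "commands" is a list of rows, each a list of 7 numbers: the turn, a rotation vector about the tool's x, y, z in degrees, then the shift along the tool's x, y, z in cm, then the gripper command: -1 is shut, 1 is fully open, values between are in proportion. In form: [[rx, ry, rz, tx, ty, tz, gripper], ...]. A call has 1 to 12 rows; each row is the pose to reach, as a shift and turn from the pose measured when the call began, along the tool's axes at that moment; what a row does not reach only later rows make up. A row lasts 1/12 s, in which the tool goes at most 41.7 mm and 7.16 degrees, less where a joint would pass 70% of its speed; a pose out of reach is approached as far as the arm can. A call with a gripper value outside its range is refused whole. The fingers move at their own pace and stop on an object; "force" is the grip in N (left out, the last holds). Time passes only in rows, so rows that repeat a pose let the fingers close. It gives the time, the measured TCP pose, the force and the opening at its end, in the units of the state.
- bot.read_state(): the state, without advancing time (a new reading comes with each control period).
- bot.grab_frame(name): name is "scene" or "top"; returns the picture (420x560x3 uint8, red, green, blue); there is no depth.
- bot.camera_params(name): a dict with "fx", "fy", "cx", "cy" (pixels), "camera_from_world" (4x4, takes a point from world to camera coordinates). Camera axes: x right, y down, z forward; pixel columns grow to the right and rows downward; lengths in m; the calibration is good to about 2 mm. A picture is of the moment at which its call begins. camera_params takes no time and is no camera call.
- bot.job_done(): hands the job in, once; it reports no verdict.
Trained networks look in the newest picture that a camera, given by its name, has taken for a name from the list of things; names that differ only in an ending like _2 or _b are one class to them, and where a whole thing is asked for, a point or a joint stands for the part that bears it (a point fixed in the world has none). Each returns a list of dicts, best first, with "confidence" (0 to 1); they miss things now and then, are a little off and sometimes report something else, mostly with a low value. They report only what shows in the picture. A call takes as long as a camera call. They do not tell look-alikes from the thing itself.
- bot.find_in(target, camera): "extent" ([centre column, centre row, width, height] as shares, 0 to 1, of the picture: columns of its width, rows of its height, round what is visible of it).
- bot.place_of(target, camera): "position" ([row, column] as shares, 0 to 1, of the picture: columns of its width, rows of its height: a listed point, or the origin of a listed thing).
The state is a dict: "time_s": time; "joint_pos": joint angles; "joint_velocities": joint speeds; "joint_torque": joint torques, N m; "position": TCP position; "tool_rot": TCP orientation; "contact_force": force on the tool from outside, world axes, zero at the start; "ft_torque": the same for the moment, N m; "gripper_width": finger opening in m.
Only numpy, scipy, OpenCV 4.12 (cv2) and the standard library are available. Lean on these libraries where they do the work, as an engineer would, in place of code of your own. Each camera call takes 0.05 s, during which the arm holds its last target.

## Working session

There is one attempt and no reset: what is moved stays moved. The work goes in short steps, Python scripts to look and compute and a tool call to move; the robot and the scene stay as the last step left them, time stands still between calls to the robot, and variables do not carry over. Pictures are saved under pics/ and viewed, and the job is handed in when it is done.

Besides the shell and the picture viewer there is one more tool, called after "Emit:" as a command line: name --pt "numbers of a row" for each row, then --argument value for the rest. move_arm: Moves the arm, as the interface text tells. Its arguments: {"type":"object","properties":{"commands":{"type":"array"},"force":{"type":"number"}},"required":["commands"]}

```bash
ls; mkdir -p pics
python3 - <<'E'
from bench import bot
import cv2,numpy as np
for n in("scene","top"):
    f=bot.grab_frame(n); cv2.imwrite(f"pics/{n}0.png",cv2.cvtColor(f,cv2.COLOR_RGB2BGR))
    p=bot.camera_params(n); print(n,p)
s=bot.read_state();print(s)
E
```

```text
pics
scene {'fx': 493.3215174546364, 'fy': 493.3215174546364, 'cx': 279.4386132404843, 'cy': 208.2090357972657, 'camera_from_world': array([[ 0.90175807, -0.43213524,  0.00956647, -0.46985558],
       [-0.20099101, -0.43880642, -0.87581479,  0.15061917],
       [ 0.38266827,  0.78785028, -0.48255252,  1.44886021],
       [ 0.        ,  0.        ,  0.        ,  1.        ]])}
top {'fx': 500.2613369296064, 'fy': 500.2613369296064, 'cx': 281.63546556807796, 'cy': 200.8992114332559, 'camera_from_world': array([[ 0.00470752, -0.99998314,  0.0034002 , -0.00940022],
       [-0.98123871, -0.0052746 , -0.19272462,  0.54790979],
       [ 0.1927393 , -0.00242916, -0.98124699,  1.3870328 ],
       [ 0.        ,  0.        ,  0.        ,  1.        ]])}
{'time_s': 0.1, 'joint_pos': array([-7.89799798e+01,  1.18831363e+01,  8.83982186e+01, -1.11035064e-03,
        7.98419811e+01, -8.62255928e+00]), 'joint_velocities': array([ 0.04459284, -0.10471714, -0.21260682, -0.01226765,  0.0457171 ,
        0.09713287]), 'joint_torque': array([-2.67467458e-04, -3.84089291e+01, -2.92546928e+01, -2.91176320e-04,
        4.81494717e-03, -1.19400136e-05]), 'position': array([ 0.19314437, -0.54087166,  0.24119121]), 'tool_rot': array([[ 9.41806811e-01,  3.36154349e-01, -4.30201207e-04],
       [ 3.36154487e-01, -9.41804498e-01,  2.10927964e-03],
       [ 3.03878093e-04, -2.13114800e-03, -9.99997683e-01]]), 'contact_force': array([-0.88068271,  0.20667312,  0.37852485]), 'ft_torque': array([-0.0060078 ,  0.00651622,  0.0264135 ]), 'gripper_width': 0.08542434389867119}
```

View pics/scene0.png

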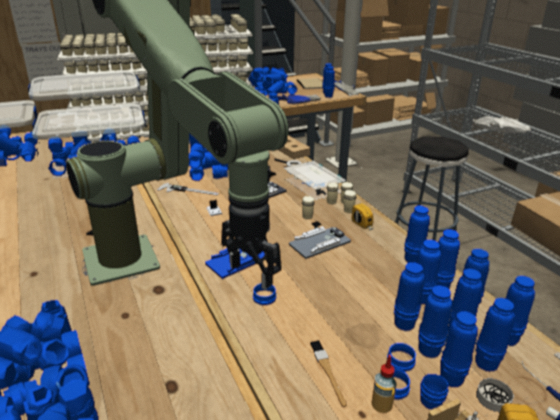

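View pics/top0.png

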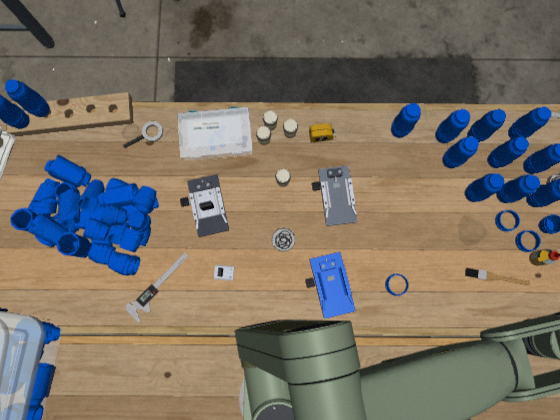

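Run:
```python
from bench import bot
for t in("plate_grip","park_dock","park_dock_mouth","park_dock_pad","work_dock","work_dock_mouth"):
  for c in("top","scene"):
    for d in bot.place_of(t,c)[:4]:
        r,q=d["position"];print(t,c,round(q*560,1),round(r*420,1),round(d["confidence"],2))
print(bot.read_state()["time_s"])
```

```text
plate_grip top 220.1 271.2 0.87
plate_grip top 205.6 203.4 0.74
plate_grip scene 214.4 203.2 0.55
park_dock top 333.3 290.0 0.91
park_dock top 209.7 213.5 0.69
park_dock scene 233.2 262.4 0.7
park_dock scene 256.2 189.6 0.56
park_dock_mouth top 210.0 219.5 0.95
park_dock_mouth top 335.7 294.4 0.8
park_dock_mouth scene 230.5 264.2 0.79
park_dock_pad top 180.7 201.2 0.59
park_dock_pad top 309.9 284.1 0.53
park_dock_pad scene 309.8 246.8 0.7
work_dock top 337.7 200.9 0.67
work_dock scene 317.3 243.3 0.74
work_dock scene 309.3 243.2 0.33
work_dock_mouth top 339.5 204.1 0.77
work_dock_mouth top 283.7 238.6 0.74
work_dock_mouth scene 308.3 244.2 0.64
work_dock_mouth scene 186.8 190.2 0.55
0.7
```

Run:
```python
import cv2
f=cv2.imread("pics/top0.png")
a=f[165:245,170:240];b=f[155:235,305:365]
a=cv2.resize(a,None,fx=7,fy=7,interpolation=cv2.INTER_CUBIC);cv2.imwrite("pics/za.png",a)
b=cv2.resize(b,None,fx=7,fy=7,interpolation=cv2.INTER_CUBIC);cv2.imwrite("pics/zb.png",b)
```

```text
(no output)
```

View pics/za.png

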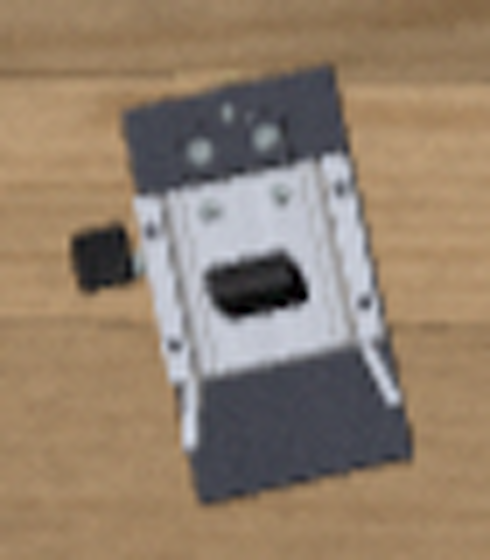

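View pics/zb.png

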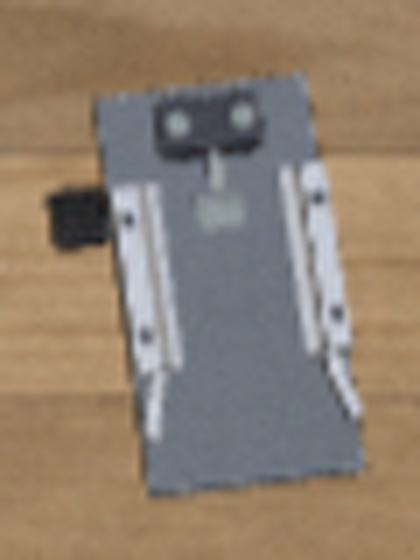

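```bash
cat > h.py <<'E'
from bench import bot
import numpy as np
from scipy.optimize import least_squares
def proj(P,cam):
    p=bot.camera_params(cam);M=p["camera_from_world"];q=np.asarray(P)@M[:3,:3].T+M[:3,3]
    return np.c_[p["fx"]*q[:,0]/q[:,2]+p["cx"],p["fy"]*q[:,1]/q[:,2]+p["cy"]]
def ray(uv,z,cam="top"):
    p=bot.camera_params(cam);M=p["camera_from_world"];R=M[:3,:3];C=-R.T@M[:3,3]
    d=R.T@np.array([(uv[0]-p["cx"])/p["fx"],(uv[1]-p["cy"])/p["fy"],1]);return C+d*(z-C[2])/d[2]
def place(v,L):
    c,s=np.cos(v[2]),np.sin(v[2]);L=np.asarray(L)
    return np.c_[v[0]+c*L[:,0]-s*L[:,1],v[1]+s*L[:,0]+c*L[:,1],L[:,2]]
E
python3 - <<'E'
from h import *
def un(p,o): return (np.array(p)+.5)/7-.5+np.array(o)
L=np.array([[104,46,12],[104,-46,12],[-70,-46,12],[-70,46,12],[37,62,35]])/1000
A=un([(122,112),(332,66),(412,458),(204,502),(101,257)],(170,165))
B=un([(98,98),(305,74),(362,468),(150,492),(78,218)],(305,155))
for n,U,x0 in(("park",A,[.5,.2,0]),("work",B,[.5,-.15,0])):
    r=least_squares(lambda v:(proj(place(v,L),"top")-U).ravel(),x0)
    print(n,r.x,np.degrees(r.x[2]),"\n",r.fun.reshape(-1,2).round(2))
    if n=="park":
        gt=un((257,285),(170,165)); w=ray(gt,.065);c,s=np.cos(r.x[2]),np.sin(r.x[2]);d=w[:2]-r.x[:2]
        print("grip",w,"in dock",c*d[0]+s*d[1],-s*d[0]+c*d[1])
    else:
        for nm,p,z in(("stopblk front mid",(210,150),.035),("tooth",(220,212),.015)):
            w=ray(un(p,(305,155)),z);c,s=np.cos(r.x[2]),np.sin(r.x[2]);d=w[:2]-r.x[:2];print(nm,c*d[0]+s*d[1],-s*d[0]+c*d[1])
    print("pad",place(r.x,[[.037,.062,.035]]))
E
```

```text
park [0.52644205 0.20807694 0.22989148] 13.171811287518032 
 [[-0.16 -0.27]
 [ 0.06 -0.36]
 [ 0.46 -0.13]
 [-0.68  0.55]
 [ 0.32  0.18]]
grip [0.53176509 0.20799813 0.065     ] in dock 0.005165046286174848 -0.0012897071273213732
pad [[0.54834056 0.27687705 0.035     ]]
work [ 0.56064134 -0.17337088  0.10812199] 6.194933924176069 
 [[-0.26 -1.13]
 [ 0.54 -0.73]
 [ 0.02 -0.1 ]
 [-0.74 -0.35]
 [ 0.45  2.25]]
stopblk front mid 0.06731400118604382 0.003828215897573195
tooth 0.04465782977478276 0.00019976630114901077
pad [[ 0.59073477 -0.1077402   0.035     ]]
```

```bash
cat >> h.py <<'E'
from scipy.spatial.transform import Rotation as Ro
def rel(xyz,yaw):
    s=bot.read_state();R=s["tool_rot"];a=np.radians(yaw)
    y=np.array([np.cos(a),np.sin(a),0]);z=np.array([0,0,-1.]);x=np.cross(y,z)
    T=np.c_[x,y,z];rv=Ro.from_matrix(R.T@T).as_rotvec(degrees=True);t=R.T@(np.array(xyz)-s["position"])*100
    print("rv",rv.round(2),"cm",t.round(3),"t",s["time_s"],"pos",s["position"].round(4),"F",s["contact_force"].round(2),"w",round(s["gripper_width"],4))
E
python3 - <<'E'
from h import *
rel([.5483,.2769,.12],13.17)
import cv2
f=cv2.imread("pics/scene0.png")[215:270,280:360];cv2.imwrite("pics/zs.png",cv2.resize(f,None,fx=8,fy=8,interpolation=cv2.INTER_CUBIC))
f=cv2.imread("pics/scene0.png")[165:215,245:325];cv2.imwrite("pics/zs2.png",cv2.resize(f,None,fx=8,fy=8,interpolation=cv2.INTER_CUBIC))
def un(p,o): return (np.array(p)+.5)/7-.5+np.array(o)
L=np.array([[104,46,12],[104,-46,12],[-70,-46,12],[-70,46,12]])/1000
B=un([(98,98),(305,74),(362,468),(150,492)],(305,155))
r=least_squares(lambda v:(proj(place(v,L),"top")-B).ravel(),[.5,-.1,0]);v=r.x
print(v,np.degrees(v[2]),r.fun.round(2)); print("pred scene",(proj(place(v,L),"scene")-[280,215])*8)
E
```

```text
rv [  0.     0.   -83.53] cm [ 60.951 -65.152  12.227] t 0.7 pos [ 0.1932 -0.5416  0.2423] F [0.78 0.97 0.  ] w 0.0858
[ 0.55893691 -0.17384361  0.1188398 ] 6.809019227019435 [-0.45 -0.38  0.32 -0.3   0.42  0.28 -0.3   0.37]
pred scene [[420.28298509  90.76835439]
 [565.79713076 194.58016599]
 [199.1544019  327.60209498]
 [ 62.10422608 212.23733453]]
```

View pics/zs.png

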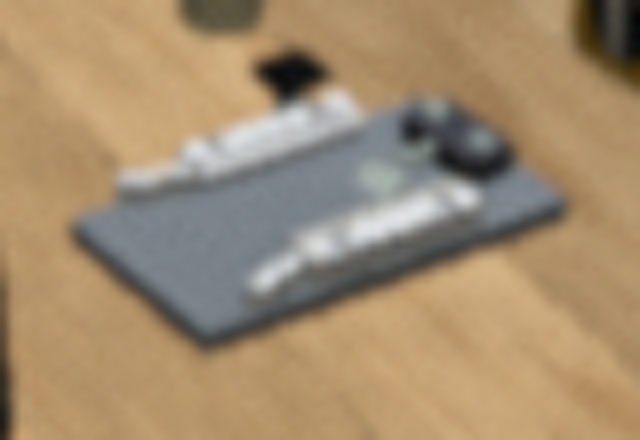

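Emit:
move_arm --pt "0 0 -40 30 -32 3 -1" --pt "0 0 -83.5 60.95 -65.15 6 -1" --pt "0 0 -83.5 60.95 -65.15 8 -1" --pt "0 0 -83.5 60.95 -65.15 9 -1" --pt "0 0 -83.5 60.95 -65.15 9 -1" --pt "0 0 -83.5 60.95 -65.15 9 -1" --pt "0 0 -83.5 60.95 -65.15 9 -1" --pt "0 0 -83.5 60.95 -65.15 9 -1" --pt "0 0 -83.5 60.95 -65.15 9 -1" --pt "0 0 -83.5 60.95 -65.15 9 -1" --pt "0 0 -83.5 60.95 -65.15 9 -1" --pt "0 0 -83.5 60.95 -65.15 9 -1" --force 60

```text
time_s: 1.7
position: [0.3918, -0.0832, 0.194]
tool_rot: [[-0.232, 0.973, 0.002], [0.973, 0.232, -0.001], [-0.001, 0.001, -1.0]]
contact_force: [0.7, -0.3, -0.1]
gripper_width: -0.0
```

Run:
```python
from h import *
rel([.5483,.2769,.12],13.17)
```

```text
rv [0.08 0.07 0.27] cm [31.4   23.575  7.397] t 1.7 pos [ 0.3918 -0.0832  0.194 ] F [ 0.67 -0.35 -0.1 ] w -0.0
```

View pics/zs2.png

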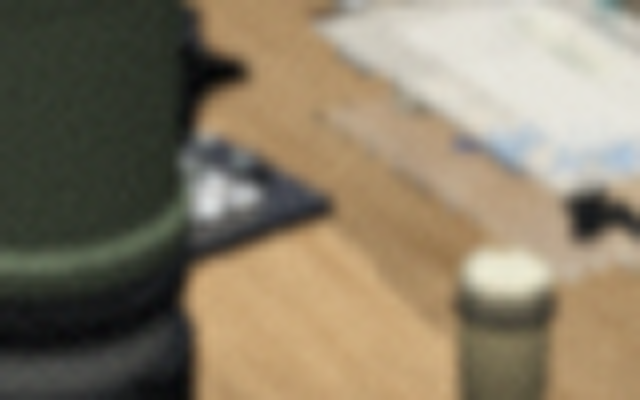

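Emit:
move_arm --pt "0 0 0.3 31.4 23.6 4 -1" --pt "0 0 0.3 31.4 23.6 4 -1" --pt "0 0 0.3 31.4 23.6 4 -1" --pt "0 0 0.3 31.4 23.6 4 -1" --pt "0 0 0.3 31.4 23.6 4 -1" --pt "0 0 0.3 31.4 23.6 4 -1" --pt "0 0 0.3 31.4 23.6 5 -1" --pt "0 0 0.3 31.4 23.6 8 -1" --pt "0 0 0.3 31.4 23.6 9.4 -1" --pt "0 0 0.3 31.4 23.6 10.4 -1" --pt "0 0 0.3 31.4 23.6 10.4 -1" --pt "0 0 0.3 31.4 23.6 10.4 -1"

```text
time_s: 2.7
position: [0.5463, 0.2776, 0.086]
tool_rot: [[-0.23, 0.973, -0.005], [0.973, 0.23, -0.003], [-0.002, -0.006, -1.0]]
contact_force: [-0.3, -0.7, 0.5]
gripper_width: 0.0001
```

Run:
```python
from h import *
import cv2
rel([.5483,.2769,.06],13.17)
for n,(r0,r1,c0,c1) in dict(scene=(150,270,240,360),top=(160,250,160,250)).items():
    f=bot.grab_frame(n); f=cv2.cvtColor(f,cv2.COLOR_RGB2BGR);cv2.imwrite(f"pics/{n}1.png",f)
    cv2.imwrite(f"pics/{n}1z.png",cv2.resize(f[r0:r1,c0:c1],(600,600*(r1-r0)//(c1-c0)),interpolation=cv2.INTER_CUBIC))
print(proj([[.5483,.2769,.035]],"scene"),proj([[.5483,.2769,.035]],"top"))
```

```text
rv [-0.34  0.12  0.12] cm [-0.108  0.199  2.603] t 2.7 pos [0.5463 0.2776 0.086 ] F [-0.29 -0.7   0.49] w 0.0001
[[254.30894209 178.57086357]] [[184.30936354 201.47944134]]
```

View pics/scene1z.png

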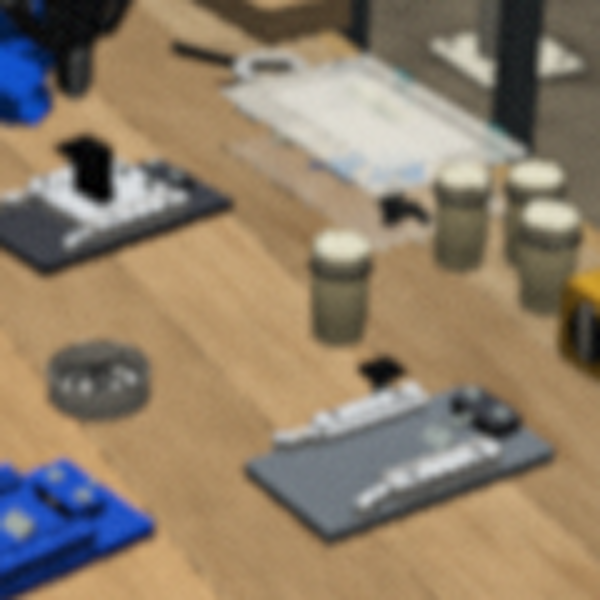

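View pics/top1z.png

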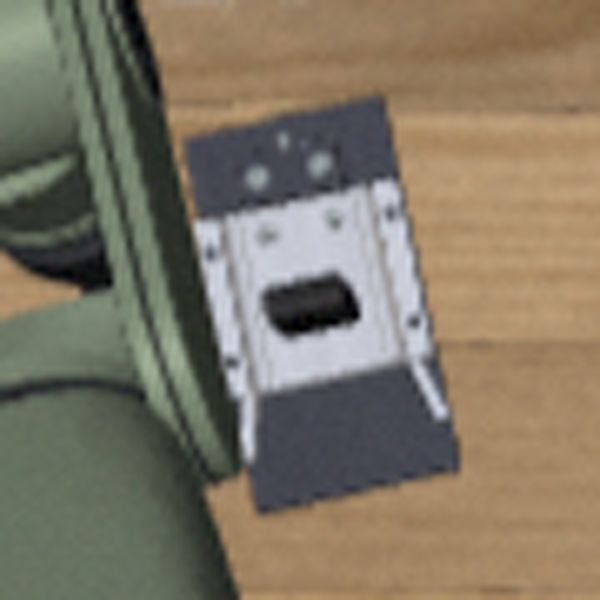

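Run:
```python
from h import *
def un(p,o,k): return (np.array(p)+.5)/k-.5+np.array(o)
C=np.array([[104,46,12],[104,-46,12],[-70,-46,12],[-70,46,12]])/1000
P=[.037*1,.062,.035]
A=un([(122,112),(332,66),(412,458),(204,502),(101,257)],(170,165),7);LA=np.vstack([C,P])
As=un([(232,202),(45,264)],(240,150),5)
B=un([(98,98),(305,74),(362,468),(150,492)],(305,155),7)
Bs=un([(553,450),(328,531),(248,466)],(240,150),5)
for n,U,L,S,Ls in(("park",A,LA,As,C[[1,2]]),("work",B,C,Bs,C[[1,2,3]])):
    f=lambda v:np.r_[(proj(place(v,L),"top")-U).ravel(),(proj(place(v,Ls),"scene")-S).ravel()]
    r=least_squares(f,[.55,0,0]);print(n,r.x.round(4),np.degrees(r.x[2]).round(2),r.fun.round(2))
    print(" pad",place(r.x,[P]).round(4),"grip home",place(r.x,[[.008,0,.052]]).round(4))
```

```text
park [0.5266 0.208  0.2307] 13.22 [-0.15 -0.31  0.06 -0.41  0.51 -0.2  -0.63  0.5   0.34  0.15  0.19 -0.68
 -0.5   0.49]
 pad [[0.5484 0.2768 0.035 ]] grip home [[0.5344 0.2098 0.052 ]]
work [ 0.5592 -0.1745  0.1235] 7.08 [-0.39 -0.38  0.35 -0.44  0.73  0.11  0.03  0.34  0.66 -0.29 -0.    0.27
 -1.27 -1.12]
 pad [[ 0.5883 -0.1084  0.035 ]] grip home [[ 0.5671 -0.1735  0.052 ]]
```

Emit:
move_arm --pt "-0.3 0.1 0.1 -0.11 0.2 1.5 -1" --pt "-0.3 0.1 0.1 -0.11 0.2 2.8 -1" --pt "-0.3 0.1 0.1 -0.11 0.2 3.4 -1" --pt "-0.3 0.1 0.1 -0.11 0.2 3.6 -1" --pt "-0.3 0.1 0.1 -0.11 0.2 3.75 -1" --pt "-0.3 0.1 0.1 -0.11 0.2 3.9 -1" --pt "-0.3 0.1 0.1 -0.11 0.2 4.05 -1" --pt "-0.3 0.1 0.1 -0.11 0.2 4.2 -1"

```text
time_s: 3.47
position: [0.5514, 0.2759, 0.049]
tool_rot: [[-0.226, 0.974, 0.008], [0.974, 0.226, 0.002], [0.0, 0.008, -1.0]]
contact_force: [-1.4, 0.3, -0.2]
gripper_width: -0.0
```

Run:
```python
from h import *
rel([.5484,.2768,.0405],13.2)
```

```text
rv [ 0.46 -0.01 -0.16] cm [ 0.151 -0.282  0.848] t 3.4667 pos [0.5514 0.2759 0.049 ] F [-1.4   0.26 -0.2 ] w -0.0
```

Emit:
move_arm --pt "0 0 -0.1 0.15 -0.28 0.2 -1" --pt "0 0 -0.1 0.15 -0.28 0.35 -1" --pt "0 0 -0.1 0.15 -0.28 0.5 -1" --pt "0 0 -0.1 0.15 -0.28 0.65 -1" --pt "0 0 -0.1 0.15 -0.28 0.75 -1" --pt "0 0 -0.1 0.15 -0.28 0.75 -1"

```text
time_s: 3.97
position: [0.5484, 0.2769, 0.0414]
tool_rot: [[-0.228, 0.974, 0.008], [0.974, 0.228, 0.002], [0.0, 0.008, -1.0]]
contact_force: [-0.9, 0.3, 2.2]
gripper_width: -0.0
```

Run:
```python
from h import *
import cv2
rel([.5484,.2768,.0405],13.2)
f=bot.grab_frame("top")[160:250,160:250];cv2.imwrite("pics/t2.png",cv2.resize(cv2.cvtColor(f,cv2.COLOR_RGB2BGR),None,fx=6,fy=6))
```

```text
rv [ 0.46 -0.02 -0.05] cm [-0.013 -0.005  0.085] t 3.9667 pos [0.5484 0.2769 0.0414] F [-0.92  0.3   2.25] w -0.0
```

View pics/t2.png

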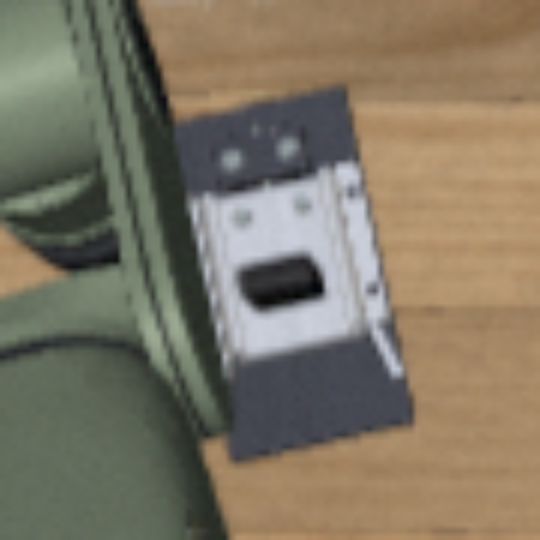

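Emit:
move_arm --pt "0 0 0 0 0 0.08 -1" --pt "0 0 0 0 0 0.14 -1" --pt "0 0 0 0 0 0.14 -1" --pt "0 0 0 0 0 0.14 -1"

```text
time_s: 4.35
position: [0.5486, 0.2769, 0.0401]
tool_rot: [[-0.228, 0.974, 0.008], [0.974, 0.227, 0.002], [0.0, 0.008, -1.0]]
contact_force: [-0.2, 0.1, 3.1]
gripper_width: -0.0
```

Run:
```python
from h import *
import cv2
f=bot.grab_frame("top")[160:250,160:250];cv2.imwrite("pics/t3.png",cv2.resize(cv2.cvtColor(f,cv2.COLOR_RGB2BGR),None,fx=6,fy=6))
rel([.5484,.2768,.0405],13.2)
```

```text
rv [ 0.49 -0.01 -0.05] cm [-0.001 -0.027 -0.038] t 4.4 pos [0.5487 0.2769 0.0401] F [-0.99  0.05  2.68] w 0.0002
```

View pics/t3.png

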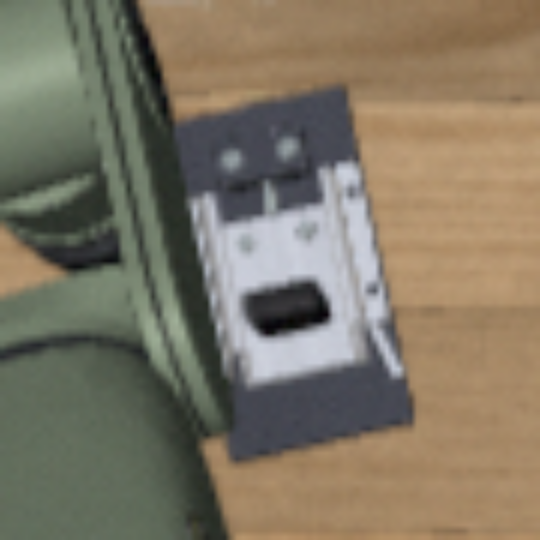

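Emit:
move_arm --pt "0 0 0 0 0 -3 -1" --pt "0 0 0 0 0 -6 -1" --pt "0 0 0 0 0 -7.5 -1" --pt "0.4 0 0 -3 -2.3 -7.5 0" --pt "0.4 0 0 -6.2 -4.6 -7.5 1" --pt "0.4 0 0 -6.2 -4.6 -7.5 1" --pt "0.4 0 0 -6.2 -4.6 -7.5 1" --pt "0.4 0 0 -6.2 -4.6 -7.5 1"

```text
time_s: 5.07
position: [0.5176, 0.2058, 0.1147]
tool_rot: [[-0.227, 0.974, 0.002], [0.974, 0.227, 0.001], [0.0, 0.002, -1.0]]
contact_force: [-0.1, 0.7, 0.4]
gripper_width: 0.0602
```

Run:
```python
from h import *
import cv2
for n,(r0,r1,c0,c1) in dict(scene=(150,240,220,310),top=(160,250,160,250)).items():
    f=bot.grab_frame(n); f=cv2.cvtColor(f,cv2.COLOR_RGB2BGR);cv2.imwrite(f"pics/{n}4.png",f)
    cv2.imwrite(f"pics/{n}4z.png",cv2.resize(f[r0:r1,c0:c1],None,fx=6,fy=6,interpolation=cv2.INTER_CUBIC))
rel([.5178,.2059,.1],13.2)
for g in(8,-4,-8,-12,-16):
    P=place([.5266,.208,.2307],[[g*1e-3,0,.069],[g*1e-3-.028,.02,.024]])
    print(g,(proj(P,"top")-[160,160]).round(1)*6,(proj(P,"scene")-[220,150]).round(1)*6)
```

```text
rv [ 0.15 -0.02 -0.02] cm [-0.057 -0.054  1.494] t 5.1667 pos [0.5182 0.2066 0.1149] F [-0.16 -0.13  0.45] w 0.0748
8 [[273.  264.6]
 [257.4 346.2]] [[227.4 168. ]
 [171.6 235.8]]
-4 [[277.8 289.2]
 [262.2 369.6]] [[211.2 173.4]
 [155.4 241.2]]
-8 [[279.6 297. ]
 [263.4 378. ]] [[205.8 175.2]
 [150.  243. ]]
-12 [[280.8 305.4]
 [265.2 385.8]] [[200.4 177. ]
 [144.6 244.8]]
-16 [[282.6 313.2]
 [267.  393.6]] [[195.  178.8]
 [139.2 246.6]]
```

View pics/scene4z.png

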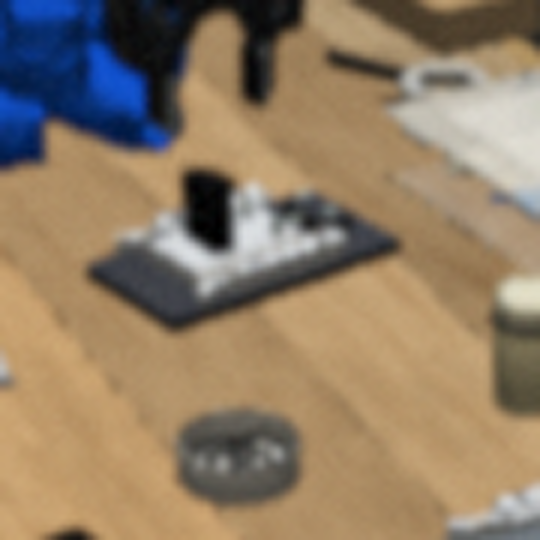

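View pics/top4z.png

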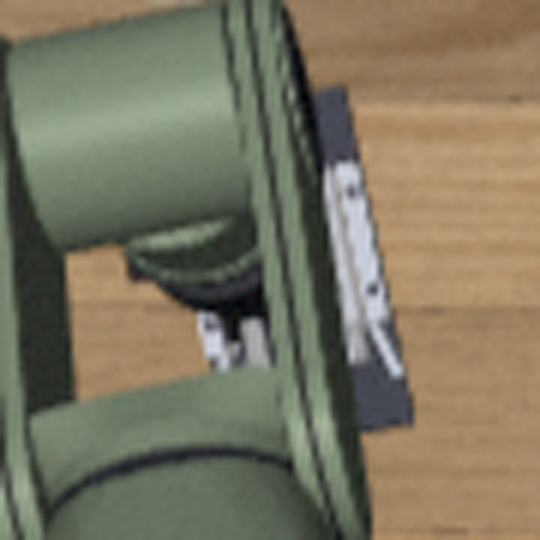

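Emit:
move_arm --pt "0 0 0 -0.06 0.05 2.5 1" --pt "0 0 0 -0.06 0.05 4.5 1" --pt "0 0 0 -0.06 0.05 5.7 1" --pt "0 0 0 -0.06 0.05 6.4 1" --pt "0 0 0 -0.06 0.05 6.4 1" --pt "0 0 0 -0.06 0.05 6.4 0.2" --pt "0 0 0 -0.06 0.05 6.4 -0.2"

```text
time_s: 5.75
position: [0.52, 0.2066, 0.0519]
tool_rot: [[-0.228, 0.974, 0.005], [0.974, 0.228, 0.001], [0.0, 0.005, -1.0]]
contact_force: [0.5, 0.2, 0.5]
gripper_width: 0.0642
```

Run:
```python
from h import *
rel([.5188,.2062,.05],13.2)
```

```text
rv [ 0.28 -0.02 -0.01] cm [-0.008 -0.13   0.194] t 5.75 pos [0.52   0.2066 0.0519] F [0.49 0.16 0.49] w 0.0642
```

Emit:
move_arm --pt "0.3 0 0 0 0 0.2 -0.4" --pt "0.3 0 0 0 0 0.2 -0.6" --pt "0.3 0 0 0 0 0.2 -0.6" --pt "0.3 0 0 0 0 0.2 -0.7" --pt "0.3 0 0 0 0 0.2 -0.8" --pt "0.3 0 0 0 0 0.2 -0.9" --pt "0.3 0 0 0 0 0.2 -1" --pt "0.3 0 0 0 0 0.2 -1" --force 40

```text
time_s: 6.42
position: [0.5196, 0.2065, 0.0506]
tool_rot: [[-0.228, 0.974, -0.001], [0.974, 0.228, -0.0], [0.0, -0.001, -1.0]]
contact_force: [-4.1, -1.0, 5.5]
gripper_width: 0.0154
```

Run:
```python
from h import *
rel([.5188,.2062,.05],13.2)
import cv2
f=cv2.cvtColor(bot.grab_frame("scene"),cv2.COLOR_RGB2BGR);cv2.imwrite("pics/s5.png",cv2.resize(f[150:240,220:310],None,fx=6,fy=6,interpolation=cv2.INTER_CUBIC))
```

```text
rv [-0.07 -0.02 -0.  ] cm [-0.012 -0.088  0.059] t 6.4167 pos [0.5196 0.2065 0.0506] F [-4.06 -1.    5.49] w 0.0154
```

View pics/s5.png

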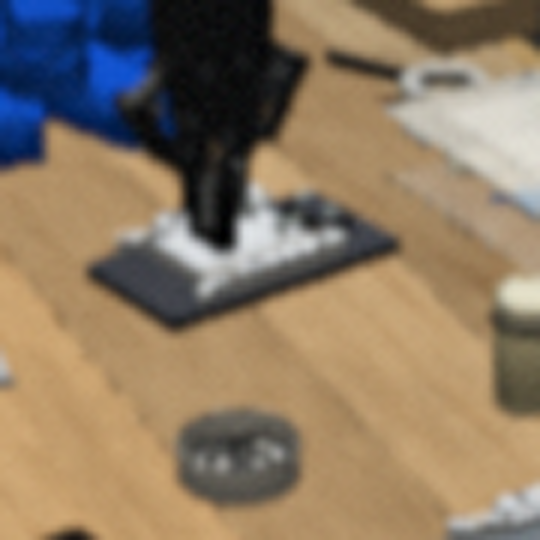

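Emit:
move_arm --pt "0 0 0 0 -0.15 -0.03 -1" --pt "0 0 0 0 -0.35 -0.05 -1" --pt "0 0 0 0 -0.6 -0.05 -1" --pt "0 0 0 0 -0.85 -0.05 -1" --pt "0 0 0 0 -1.1 -0.05 -1" --pt "0 0 0 0 -1.35 -0.05 -1"

```text
time_s: 6.97
position: [0.5056, 0.2032, 0.0507]
tool_rot: [[-0.228, 0.974, -0.003], [0.974, 0.228, -0.0], [0.0, -0.003, -1.0]]
contact_force: [-0.1, -0.1, -1.3]
gripper_width: 0.0154
```

Run:
```python
from h import *
rel([.5188,.2062,.05],13.2)
```

```text
rv [-0.15 -0.02 -0.  ] cm [-0.013  1.352  0.066] t 6.9667 pos [0.5056 0.2032 0.0507] F [-0.07 -0.11 -1.29] w 0.0154
```

Emit:
move_arm --pt "0 0 0 0 -0.3 0 -1" --pt "0 0 0 0 -0.6 0 -1" --pt "0 0 0 0 -0.9 0 -1" --pt "0 0 0 0 -1.2 0 -1" --pt "0 0 0 0 -1.5 0 -1" --pt "0 0 0 0 -1.8 0 -1" --pt "0 0 0 0 -2.1 0 -1" --pt "0 0 0 0 -2.4 0 -1" --pt "0 0 0 0 -2.7 0 -1" --pt "0 0 0 0 -3.0 0 -1" --pt "0 0 0 0 -3.3 0 -1" --pt "0 0 0 0 -3.6 0 -1"

```text
time_s: 7.97
position: [0.4701, 0.1949, 0.0507]
tool_rot: [[-0.228, 0.974, -0.003], [0.974, 0.228, -0.0], [0.0, -0.003, -1.0]]
contact_force: [1.1, 0.8, -2.7]
gripper_width: 0.0152
```

Run:
```python
from h import *
rel(place([.5266,.208,.2307],[[-.082,0,.0505]])[0],13.2)
```

```text
rv [-0.18 -0.02 -0.  ] cm [-0.02  -2.396  0.023] t 7.9667 pos [0.4701 0.1949 0.0507] F [ 1.11  0.81 -2.7 ] w 0.0152
```

Emit:
move_arm --pt "0 0 0 0 -0.3 0 -1" --pt "0 0 0 0 -0.6 0 -1" --pt "0 0 0 0 -1.0 0 -1" --pt "0 0 0 0 -1.4 0 -1" --pt "0 0 0 0 -1.8 0 -1" --pt "0 0 0 0 -2.2 0 -1" --pt "0 0 0 0 -2.6 0 -1" --pt "0 0 0 0 -2.7 0 -1" --pt "0 0 0 0 -2.7 -0.3 -1" --pt "0 0 0 0 -2.7 -0.7 -1" --pt "0 0 0 0 -2.7 -1.2 -1" --pt "0 0 0 0 -2.7 -1.8 -1"

```text
time_s: 8.97
position: [0.444, 0.1888, 0.0692]
tool_rot: [[-0.228, 0.974, -0.003], [0.974, 0.228, -0.0], [0.0, -0.003, -1.0]]
contact_force: [-0.3, -0.6, -2.0]
gripper_width: 0.0151
```

Run:
```python
from h import *
import cv2
f=cv2.cvtColor(bot.grab_frame("scene"),cv2.COLOR_RGB2BGR);cv2.imwrite("pics/s6.png",cv2.resize(f[140:260,200:320],None,fx=5,fy=5,interpolation=cv2.INTER_CUBIC))
rel(place([.5592,-.1745,np.radians(7.)],[[-.098,0,.105]])[0],7.0)
```

```text
rv [-0.03 -0.02  6.2 ] cm [-36.941  -6.936  -3.448] t 9.0167 pos [0.4451 0.189  0.0706] F [ 1.45  0.4  -1.4 ] w 0.0155
```

View pics/s6.png

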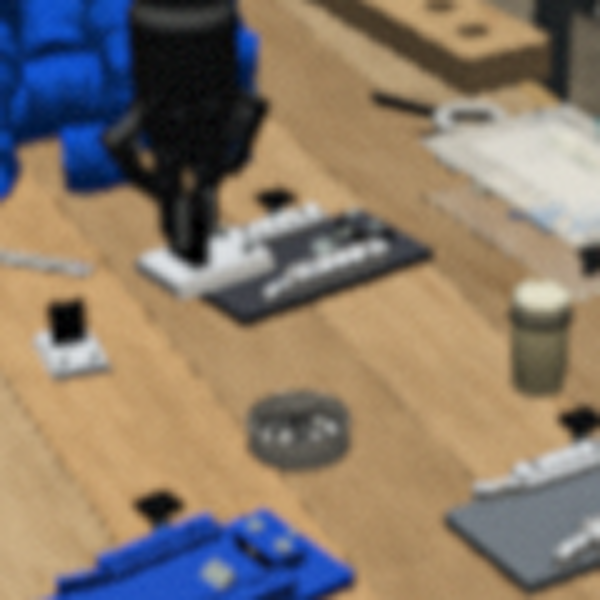

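Emit:
move_arm --pt "0 0 0 0 0 -1 -1" --pt "0 0 0.5 -1 -0.2 -2 -1" --pt "0 0 1 -3 -0.5 -3 -1" --pt "0 0 1.5 -5.5 -1 -3.5 -1" --pt "0 0 2 -8.5 -1.5 -3.5 -1" --pt "0 0 2.5 -11.5 -2 -3.5 -1" --pt "0 0 3 -14.5 -2.5 -3.5 -1" --pt "0 0 3.5 -17.5 -3.1 -3.5 -1" --pt "0 0 4 -20.5 -3.7 -3.5 -1" --pt "0 0 4.5 -23.5 -4.3 -3.5 -1" --pt "0 0 5 -26.5 -4.9 -3.5 -1" --pt "0 0 5.5 -29.5 -5.5 -3.5 -1"

```text
time_s: 10.02
position: [0.4589, -0.1131, 0.1068]
tool_rot: [[-0.133, 0.991, 0.001], [0.991, 0.133, -0.001], [-0.001, 0.001, -1.0]]
contact_force: [1.2, -0.0, -3.0]
gripper_width: 0.0156
```

Run:
```python
from h import *
rel(place([.5592,-.1745,np.radians(7.)],[[-.098,0,.080]])[0],7.0)
```

```text
rv [0.05 0.05 0.64] cm [-7.311 -0.675  2.685] t 10.0167 pos [ 0.4589 -0.1131  0.1068] F [ 1.21 -0.03 -2.96] w 0.0156
```

Emit:
move_arm --pt "0 0 0.2 -2.5 -0.2 0.2 -1" --pt "0 0 0.4 -4.8 -0.45 0.6 -1" --pt "0 0 0.6 -6.4 -0.6 1.2 -1" --pt "0 0 0.6 -7.3 -0.67 1.8 -1" --pt "0 0 0.6 -7.3 -0.67 2.4 -1" --pt "0 0 0.6 -7.3 -0.67 2.7 -1" --pt "0 0 0.6 -7.3 -0.67 2.7 -1" --pt "0 0 0.6 -7.3 -0.67 2.7 -1"

```text
time_s: 10.68
position: [0.4615, -0.185, 0.0795]
tool_rot: [[-0.124, 0.992, -0.0], [0.992, 0.124, 0.0], [0.0, -0.0, -1.0]]
contact_force: [-0.2, -1.2, -2.7]
gripper_width: 0.0156
```

Run:
```python
from h import *
import cv2
f=cv2.cvtColor(bot.grab_frame("scene"),cv2.COLOR_RGB2BGR);cv2.imwrite("pics/s7.png",cv2.resize(f[190:280,260:360],None,fx=6,fy=6,interpolation=cv2.INTER_CUBIC))
f=cv2.cvtColor(bot.grab_frame("top"),cv2.COLOR_RGB2BGR);cv2.imwrite("pics/t7.png",cv2.resize(f[150:250,290:390],None,fx=6,fy=6,interpolation=cv2.INTER_CUBIC))
rel(place([.5592,-.1745,np.radians(7.)],[[-.098,0,.052]])[0],7.0)
```

```text
rv [0.05 0.04 0.12] cm [-0.101 -0.031  2.802] t 10.7833 pos [ 0.4621 -0.1854  0.08  ] F [ 0.63 -0.63 -2.34] w 0.0153
```

View pics/s7.png

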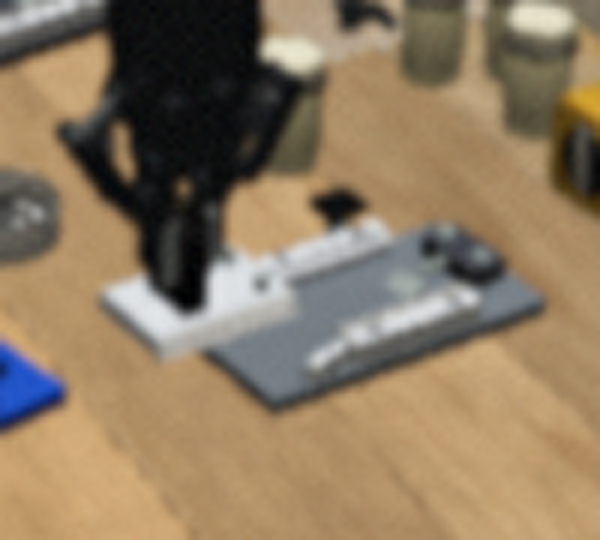

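View pics/t7.png

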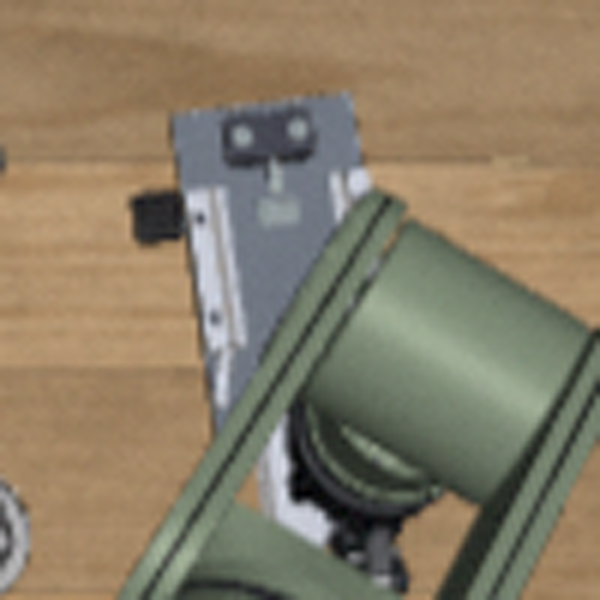

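Emit:
move_arm --pt "0 0 0.1 -0.1 0 0.5 -1" --pt "0 0 0.1 -0.1 0 1.2 -1" --pt "0 0 0.1 -0.1 0 1.9 -1" --pt "0 0 0.1 -0.1 0 2.4 -1" --pt "0 0 0.1 -0.1 0 2.65 -1" --pt "0 0 0.1 -0.1 0 2.75 -1" --pt "0 0 0.1 -0.1 0 2.85 -1" --pt "0 0 0.1 -0.1 0 2.9 -1"

```text
time_s: 11.45
position: [0.4623, -0.1865, 0.0509]
tool_rot: [[-0.122, 0.993, 0.001], [0.993, 0.122, -0.001], [-0.001, 0.001, -1.0]]
contact_force: [-0.7, -0.5, -3.3]
gripper_width: 0.0153
```

Run:
```python
from h import *
import cv2
f=cv2.cvtColor(bot.grab_frame("scene"),cv2.COLOR_RGB2BGR)
s=bot.read_state();print(s["ft_torque"])
W=[.5592,-.1745,np.radians(7.)]
rel(place(W,[[-.098,0,.0507]])[0],7.0)
# predicted plate bottom corners & rail start
a=np.radians(7);v=[s["position"][0],s["position"][1],a]
z=.012;P=place(v,np.array([[.052,-.031,z],[-.028,-.031,z],[-.028,.031,z],[.052,-.031,.02]]))
for p in proj(P,"scene"):
    cv2.circle(f,tuple(int(round(q*16)) for q in p),10,(0,0,255),-1,shift=4)
cv2.imwrite("pics/s8.png",cv2.resize(f[190:280,260:360],None,fx=6,fy=6,interpolation=cv2.INTER_CUBIC))
```

```text
[0.04180472 0.02678534 0.01734145]
rv [0.06 0.05 0.02] cm [ 0.012 -0.041  0.032] t 11.5 pos [ 0.4624 -0.1865  0.051 ] F [ 0.21 -0.85 -2.97] w 0.0154
```

View pics/s8.png

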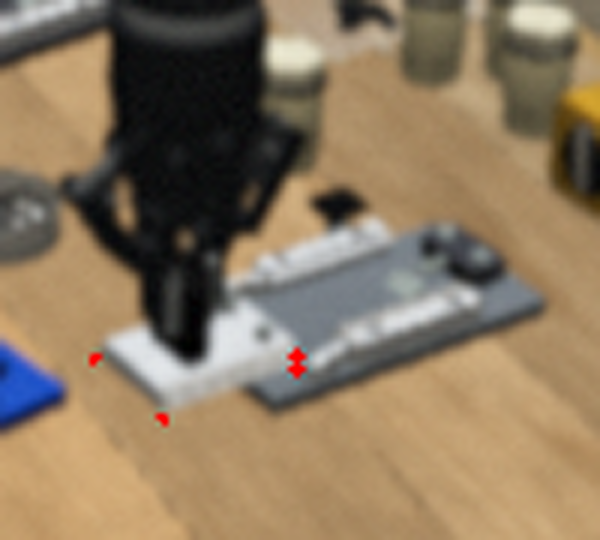

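Run:
```python
from h import *
import cv2
f=cv2.cvtColor(bot.grab_frame("scene"),cv2.COLOR_RGB2BGR)
g=cv2.resize(f[225:275,265:345],None,fx=10,fy=10,interpolation=cv2.INTER_CUBIC)
cv2.imwrite("pics/s9.png",g)
s=bot.read_state();v=[s["position"][0],s["position"][1],np.radians(7)]
for z in(.012,.024):
  print(z,((proj(place(v,np.array([[.052,-.031,z],[-.028,-.031,z],[-.028,.031,z]])),"scene")-[265,225]+.5)*10).round())
```

```text
0.012 [[445. 267.]
 [221. 348.]
 [108. 248.]]
0.024 [[446. 234.]
 [222. 314.]
 [108. 214.]]
```

View pics/s9.png

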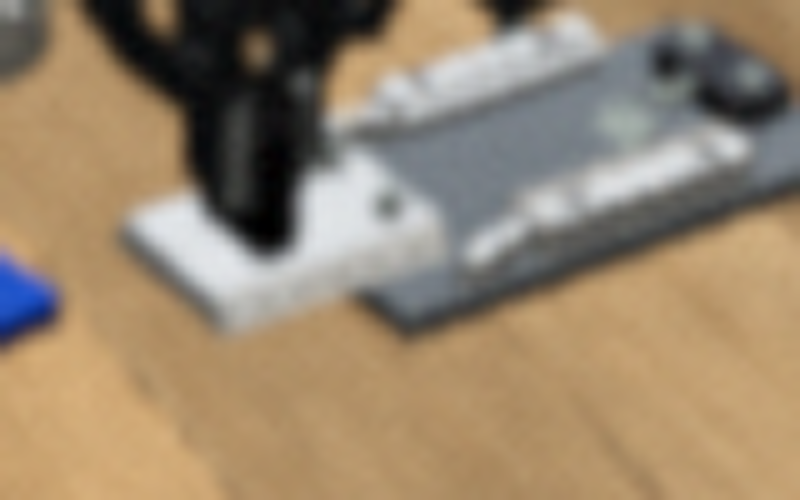

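Emit:
move_arm --pt "0 0 0 0 0 0.05 -1" --pt "0 0 0 0 0 0.1 -1" --pt "0 0 0 0 0 0.1 -1" --pt "0 0 0 0 0 0.1 -1"

```text
time_s: 11.88
position: [0.4627, -0.1868, 0.0505]
tool_rot: [[-0.122, 0.993, 0.002], [0.993, 0.122, -0.001], [-0.002, 0.002, -1.0]]
contact_force: [0.4, -0.1, -0.4]
gripper_width: 0.0159
```

Run:
```python
from h import *
s=bot.read_state();print(s["ft_torque"])
rel([.4624,-.1865,.05],7.0)
```

```text
[ 0.00840304 -0.0412675   0.03092732]
rv [0.11 0.09 0.02] cm [ 0.031 -0.028  0.051] t 11.8833 pos [ 0.4627 -0.1868  0.0505] F [ 0.38 -0.06 -0.36] w 0.0159
```

Emit:
move_arm --pt "0 0 0 0.03 0.1 0.04 -1" --pt "0 0 0 0.03 0.25 0.04 -1" --pt "0 0 0 0.03 0.4 0.04 -1" --pt "0 0 0 0.03 0.55 0.04 -1" --pt "0 0 0 0.03 0.7 0.04 -1" --pt "0 0 0 0.03 0.85 0.04 -1" --pt "0 0 0 0.03 1.0 0.04 -1" --pt "0 0 0 0.03 1.15 0.04 -1" --pt "0 0 0 0.03 1.3 0.04 -1"

```text
time_s: 12.63
position: [0.476, -0.1851, 0.0505]
tool_rot: [[-0.122, 0.993, 0.002], [0.993, 0.122, -0.002], [-0.002, 0.002, -1.0]]
contact_force: [-1.4, 0.4, 4.9]
gripper_width: 0.0154
```

```bash
cat >> h.py <<'E'
def chk(ww=7.0):
    s=bot.read_state();W=[.5592,-.1745];c,q=np.cos(np.radians(ww)),np.sin(np.radians(ww))
    d=s["position"][:2]-W;F=s["contact_force"];R=s["tool_rot"]
    print("t %.2f dock x %.1f y %.1f z %.1f mm"%(s["time_s"],1e3*(c*d[0]+q*d[1]),1e3*(-q*d[0]+c*d[1]),1e3*s["position"][2]),"F dock %.1f %.1f %.1f"%(c*F[0]+q*F[1],-q*F[0]+c*F[1],F[2]),"M",s["ft_torque"].round(2),"yaw %.2f"%np.degrees(np.arctan2(R[1,1],R[0,1])),"w %.4f"%s["gripper_width"])
E
python3 -c "
from h import *
chk()"
```

```text
t 12.63 dock x -83.9 y -0.3 z 50.5 mm F dock -1.3 0.6 4.9 M [0.08 0.3  0.02] yaw 7.02 w 0.0154
```

Emit:
move_arm --pt "0 0 0 0 0.1 -0.04 -1" --pt "0 0 0 0 0.25 -0.04 -1" --pt "0 0 0 0 0.4 -0.04 -1" --pt "0 0 0 0 0.55 -0.04 -1" --pt "0 0 0 0 0.7 -0.04 -1" --pt "0 0 0 0 0.85 -0.04 -1"

```text
time_s: 13.13
position: [0.4843, -0.1838, 0.0506]
tool_rot: [[-0.122, 0.993, 0.002], [0.993, 0.122, -0.001], [-0.002, 0.002, -1.0]]
contact_force: [-0.6, -0.6, -1.1]
gripper_width: 0.0155
```

```bash
python3 -c "
from h import *
chk()"
```

```text
t 13.13 dock x -75.4 y -0.1 z 50.6 mm F dock -0.7 -0.6 -1.1 M [ 0.02  0.14 -0.01] yaw 7.02 w 0.0155
```

Emit:
move_arm --pt "0 0 0 0 0.1 0 -1" --pt "0 0 0 0 0.2 0 -1" --pt "0 0 0 0 0.3 0 -1" --pt "0 0 0 0 0.4 0 -1" --pt "0 0 0 0 0.5 0 -1" --pt "0 0 0 0 0.6 0 -1" --pt "0 0 0 0 0.7 0 -1" --pt "0 0 0 0 0.8 0 -1" --pt "0 0 0 0 0.9 0 -1"

```text
time_s: 13.88
position: [0.4934, -0.1827, 0.0506]
tool_rot: [[-0.122, 0.993, 0.002], [0.993, 0.122, -0.001], [-0.002, 0.002, -1.0]]
contact_force: [-1.2, 0.2, 0.2]
gripper_width: 0.0153
```

```bash
python3 -c "
from h import *
chk()"
```

```text
t 13.88 dock x -66.4 y -0.1 z 50.6 mm F dock -1.1 0.3 0.2 M [0.1  0.21 0.02] yaw 7.01 w 0.0153
```

Emit:
move_arm --pt "0 0 0 0 0.15 0 -1" --pt "0 0 0 0 0.3 0 -1" --pt "0 0 0 0 0.45 0 -1" --pt "0 0 0 0 0.6 0 -1" --pt "0 0 0 0 0.75 0 -1" --pt "0 0 0 0 0.9 0 -1" --pt "0 0 0 0 1.05 0 -1" --pt "0 0 0 0 1.2 0 -1" --pt "0 0 0 0 1.35 0 -1" --pt "0 0 0 0 1.5 0 -1"

```text
time_s: 14.72
position: [0.5084, -0.1809, 0.0506]
tool_rot: [[-0.122, 0.993, 0.002], [0.993, 0.122, -0.001], [-0.002, 0.002, -1.0]]
contact_force: [-1.8, 0.6, 1.2]
gripper_width: 0.0151
```

```bash
python3 -c "
from h import *
chk()"
```

```text
t 14.72 dock x -51.2 y -0.1 z 50.6 mm F dock -1.7 0.9 1.2 M [ 0.07  0.21 -0.02] yaw 7.02 w 0.0151
```

Emit:
move_arm --pt "0 0 0 0 0.2 0 -1" --pt "0 0 0 0 0.4 0 -1" --pt "0 0 0 0 0.6 0 -1" --pt "0 0 0 0 0.8 0 -1" --pt "0 0 0 0 1.0 0 -1" --pt "0 0 0 0 1.2 0 -1" --pt "0 0 0 0 1.4 0 -1" --pt "0 0 0 0 1.6 0 -1" --pt "0 0 0 0 1.8 0 -1" --pt "0 0 0 0 2.0 0 -1"

```text
time_s: 15.55
position: [0.5284, -0.1784, 0.0506]
tool_rot: [[-0.122, 0.993, 0.002], [0.993, 0.122, -0.001], [-0.001, 0.002, -1.0]]
contact_force: [-0.9, 0.5, 1.9]
gripper_width: 0.0152
```

```bash
python3 -c "
from h import *
chk()"
```

```text
t 15.55 dock x -31.0 y -0.1 z 50.6 mm F dock -0.8 0.6 1.9 M [0.02 0.26 0.04] yaw 7.02 w 0.0152
```

Emit:
move_arm --pt "0 0 0 0 0.1 0 -1" --pt "0 0 0 0 0.2 0 -1" --pt "0 0 0 0 0.3 0 -1" --pt "0 0 0 0 0.4 0 -1" --pt "0 0 0 0 0.5 0 -1" --pt "0 0 0 0 0.6 0 -1" --pt "0 0 0 0 0.7 0 -1" --pt "0 0 0 0 0.8 0 -1" --pt "0 0 0 0 0.9 0 -1" --pt "0 0 0 0 1.0 0 -1"

```text
time_s: 16.38
position: [0.5384, -0.1771, 0.0507]
tool_rot: [[-0.122, 0.993, 0.002], [0.993, 0.122, -0.001], [-0.002, 0.002, -1.0]]
contact_force: [-1.5, 0.4, 0.8]
gripper_width: 0.0151
```

```bash
python3 -c "
from h import *
chk()"
```

```text
t 16.38 dock x -20.9 y -0.1 z 50.7 mm F dock -1.4 0.6 0.8 M [0.08 0.24 0.01] yaw 7.02 w 0.0151
```

Emit:
move_arm --pt "0 0 0 0 0.1 0 -1" --pt "0 0 0 0 0.2 0 -1" --pt "0 0 0 0 0.3 0 -1" --pt "0 0 0 0 0.4 0 -1" --pt "0 0 0 0 0.5 0 -1" --pt "0 0 0 0 0.6 0 -1" --pt "0 0 0 0 0.7 0 -1"

```text
time_s: 16.97
position: [0.5455, -0.1763, 0.0507]
tool_rot: [[-0.122, 0.993, 0.002], [0.993, 0.122, -0.001], [-0.002, 0.002, -1.0]]
contact_force: [-1.8, -0.7, 0.8]
gripper_width: 0.015
```

Emit:
move_arm --pt "0 0 0 0 0.1 0 -1" --pt "0 0 0 0 0.2 0 -1" --pt "0 0 0 0 0.3 0 -1" --pt "0 0 0 0 0.4 0 -1"

```text
time_s: 17.3
position: [0.5493, -0.1758, 0.0506]
tool_rot: [[-0.122, 0.993, 0.001], [0.993, 0.122, -0.001], [-0.001, 0.001, -1.0]]
contact_force: [-2.4, 0.5, 1.8]
gripper_width: 0.0158
```

```bash
python3 -c "
from h import *
chk()"
```

```text
t 17.30 dock x -10.0 y -0.1 z 50.6 mm F dock -2.3 0.8 1.8 M [ 0.02  0.43 -0.04] yaw 7.02 w 0.0158
```

Emit:
move_arm --pt "0 0 0 0 0.1 0 -1" --pt "0 0 0 0 0.2 0 -1" --pt "0 0 0 0 0.3 0 -1" --pt "0 0 0 0 0.4 0 -1"

```text
time_s: 17.63
position: [0.5532, -0.1753, 0.0506]
tool_rot: [[-0.122, 0.993, 0.001], [0.993, 0.122, -0.001], [-0.001, 0.001, -1.0]]
contact_force: [-3.0, -0.1, 2.9]
gripper_width: 0.0154
```

Emit:
move_arm --pt "0 0 0 0 0.1 0 -1" --pt "0 0 0 0 0.2 0 -1" --pt "0 0 0 0 0.3 0 -1"

```text
time_s: 17.88
position: [0.5569, -0.1749, 0.0507]
tool_rot: [[-0.122, 0.993, 0.003], [0.993, 0.122, -0.001], [-0.002, 0.002, -1.0]]
contact_force: [-0.8, 0.3, 0.8]
gripper_width: 0.0154
```

```bash
python3 -c "
from h import *
chk()"
```

```text
t 17.88 dock x -2.3 y -0.2 z 50.7 mm F dock -0.8 0.4 0.8 M [-0.01  0.08  0.  ] yaw 7.01 w 0.0154
```

Emit:
move_arm --pt "0 0 0 0 0.1 0 -1" --pt "0 0 0 0 0.2 0 -1" --pt "0 0 0 0 0.3 0 -1"

```text
time_s: 18.13
position: [0.5596, -0.1746, 0.0507]
tool_rot: [[-0.122, 0.992, 0.001], [0.992, 0.122, -0.002], [-0.002, 0.001, -1.0]]
contact_force: [-3.8, -1.1, 1.3]
gripper_width: 0.0155
```

Emit:
move_arm --pt "0 0 0 0 0.1 0 -1" --pt "0 0 0 0 0.2 0 -1" --pt "0 0 0 0 0.3 0 -1"

```text
time_s: 18.38
position: [0.562, -0.1744, 0.0506]
tool_rot: [[-0.122, 0.992, -0.0], [0.992, 0.122, -0.002], [-0.002, -0.0, -1.0]]
contact_force: [-4.6, -1.6, 4.4]
gripper_width: 0.0158
```

```bash
python3 -c "
from h import *
chk()"
```

```text
t 18.38 dock x 2.8 y -0.2 z 50.6 mm F dock -4.8 -1.0 4.4 M [-0.08  0.78  0.  ] yaw 7.03 w 0.0158
```

Emit:
move_arm --pt "0 0 0 0 0.1 -0.01 -1" --pt "0 0 0 0 0.2 -0.02 -1" --pt "0 0 0 0 0.3 -0.02 -1"

```text
time_s: 18.63
position: [0.5647, -0.174, 0.0506]
tool_rot: [[-0.122, 0.992, -0.001], [0.992, 0.122, -0.001], [-0.001, -0.001, -1.0]]
contact_force: [-4.0, -1.0, 1.9]
gripper_width: 0.0155
```

Emit:
move_arm --pt "0 0 0 0 0.1 0 -1" --pt "0 0 0 0 0.2 0 -1" --pt "0 0 0 0 0.3 0 -1"

```text
time_s: 18.88
position: [0.5676, -0.1736, 0.0506]
tool_rot: [[-0.122, 0.992, -0.001], [0.992, 0.122, -0.001], [-0.001, -0.001, -1.0]]
contact_force: [-4.6, -1.2, 2.6]
gripper_width: 0.0153
```

```bash
python3 -c "
from h import *
chk()"
```

```text
t 18.88 dock x 8.5 y -0.1 z 50.6 mm F dock -4.7 -0.7 2.6 M [-0.14  0.78  0.02] yaw 7.03 w 0.0153
```

Emit:
move_arm --pt "0 0 0 0 0.1 0 -1" --pt "0 0 0 0 0.2 0 -1"

```text
time_s: 19.05
position: [0.5696, -0.1734, 0.0507]
tool_rot: [[-0.122, 0.992, -0.002], [0.992, 0.122, -0.001], [-0.001, -0.002, -1.0]]
contact_force: [-5.6, -1.4, 3.6]
gripper_width: 0.0156
```

Emit:
move_arm --pt "0 0 0 0 0.1 0 -1" --pt "0 0 0 0 0.2 0 -1"

```text
time_s: 19.22
position: [0.5715, -0.1731, 0.0507]
tool_rot: [[-0.122, 0.992, -0.002], [0.992, 0.122, -0.001], [-0.001, -0.002, -1.0]]
contact_force: [-5.2, -1.5, 4.2]
gripper_width: 0.0153
```

```bash
python3 -c "
from h import *
chk()"
```

```text
t 19.22 dock x 12.3 y -0.1 z 50.7 mm F dock -5.4 -0.8 4.2 M [-0.12  0.81 -0.08] yaw 7.03 w 0.0153
```

Emit:
move_arm --pt "0 0 0 0 0.1 0 -1" --pt "0 0 0 0 0.2 0 -1"

```text
time_s: 19.38
position: [0.5733, -0.1729, 0.0507]
tool_rot: [[-0.123, 0.992, -0.003], [0.992, 0.123, -0.001], [-0.001, -0.003, -1.0]]
contact_force: [-5.8, -1.2, 3.4]
gripper_width: 0.0154
```

```bash
python3 -c "
from h import *
chk()"
```

```text
t 19.38 dock x 14.2 y -0.1 z 50.7 mm F dock -5.9 -0.5 3.4 M [-0.09  0.83  0.01] yaw 7.04 w 0.0154
```

Emit:
move_arm --pt "0 0 0 0 0.08 0 -1" --pt "0 0 0 0 0.15 0 -1"

```text
time_s: 19.55
position: [0.5747, -0.1727, 0.0507]
tool_rot: [[-0.123, 0.992, -0.003], [0.992, 0.123, -0.001], [-0.001, -0.003, -1.0]]
contact_force: [-5.9, -1.4, 4.0]
gripper_width: 0.0153
```

```bash
python3 -c "
from h import *
chk()"
```

```text
t 19.55 dock x 15.6 y -0.1 z 50.7 mm F dock -6.0 -0.6 4.0 M [-0.08  0.79 -0.05] yaw 7.04 w 0.0153
```

Emit:
move_arm --pt "0 0 0 0 0.08 0 -1" --pt "0 0 0 0 0.15 0 -1"

```text
time_s: 19.72
position: [0.5759, -0.1725, 0.0507]
tool_rot: [[-0.123, 0.992, -0.004], [0.992, 0.123, -0.001], [-0.001, -0.004, -1.0]]
contact_force: [-6.5, -0.4, 3.7]
gripper_width: 0.0149
```

```bash
python3 -c "
from h import *
chk()"
```

```text
t 19.72 dock x 16.9 y -0.1 z 50.7 mm F dock -6.5 0.4 3.7 M [-0.11  0.87  0.02] yaw 7.04 w 0.0149
```

Emit:
move_arm --pt "0 0 0 0 0.08 0 -1" --pt "0 0 0 0 0.15 0 -1"

```text
time_s: 19.88
position: [0.577, -0.1724, 0.0508]
tool_rot: [[-0.123, 0.992, -0.005], [0.992, 0.123, -0.001], [-0.001, -0.005, -1.0]]
contact_force: [-8.1, -1.9, 6.0]
gripper_width: 0.0151
```

```bash
python3 -c "
from h import *
chk()"
```

```text
t 19.88 dock x 18.0 y -0.1 z 50.8 mm F dock -8.3 -0.9 6.0 M [-0.24  1.26  0.03] yaw 7.05 w 0.0151
```

Run:
```python
from h import *
import cv2
def un(p,o,k): return (np.array(p)+.5)/k-.5+np.array(o)
c,q=np.cos(.1222),np.sin(.1222)
def dk(w): d=w[:2]-np.array([.5592,-.1745]);return (1e3*np.array([c*d[0]+q*d[1],-q*d[0]+c*d[1]])).round(1)
print("pad",dk(ray(un((78,218),(305,155),7),.035)),"screws",dk(ray(un((177,122),(305,155),7),.028)),dk(ray(un((242,113),(305,155),7),.028)))
print("scene pad",dk(ray(un((380,372),(240,150),5),.035,"scene")))
def un2(p,o,k): return un(p,o,k)
# park same features
c,q=np.cos(.2307),np.sin(.2307)
def dp(w): d=w[:2]-np.array([.5266,.208]);return (1e3*np.array([c*d[0]+q*d[1],-q*d[0]+c*d[1]])).round(1)
print("park pad",dp(ray(un((101,257),(170,165),7),.035)),"screws",dp(ray(un((200,150),(170,165),7),.028)),dp(ray(un((266,135),(170,165),7),.028)))
f=cv2.cvtColor(bot.grab_frame("scene"),cv2.COLOR_RGB2BGR);cv2.imwrite("pics/s10.png",cv2.resize(f[205:265,280:370],None,fx=8,fy=8,interpolation=cv2.INTER_CUBIC))
f=cv2.cvtColor(bot.grab_frame("top"),cv2.COLOR_RGB2BGR);cv2.imwrite("pics/t10.png",cv2.resize(f[150:240,290:380],None,fx=6,fy=6,interpolation=cv2.INTER_CUBIC))
chk()
```

```text
pad [46.3 62.8] screws [84.3 15.1] [ 85.  -12.9]
scene pad [42.  56.6]
park pad [37.6 62.9] screws [75.1 14.7] [ 75.2 -13.6]
t 19.98 dock x 17.9 y -0.1 z 50.8 mm F dock -6.3 -0.8 4.4 M [-0.13  0.89 -0.01] yaw 7.06 w 0.0151
```

View pics/s10.png

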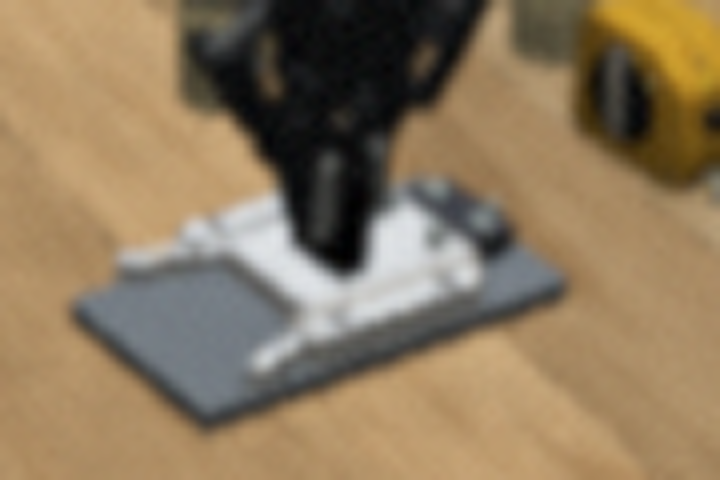

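View pics/t10.png

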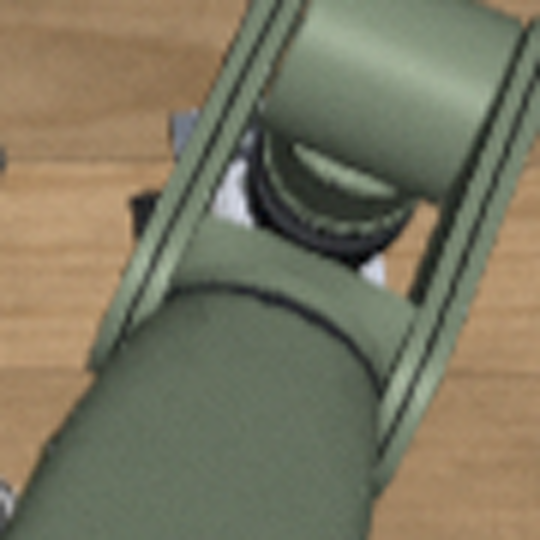

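Emit:
move_arm --pt "0 0 0 0 0.08 0 -1" --pt "0 0 0 0 0.14 0 -1" --pt "0 0 0 0 0.14 0 -1"

```text
time_s: 20.23
position: [0.5772, -0.1725, 0.0509]
tool_rot: [[-0.123, 0.992, -0.009], [0.992, 0.123, -0.002], [-0.001, -0.009, -1.0]]
contact_force: [-9.4, -2.5, 6.6]
gripper_width: 0.0155
```

```bash
python3 -c "
from h import *
chk()"
```

```text
t 20.23 dock x 18.1 y -0.2 z 50.9 mm F dock -9.7 -1.4 6.6 M [-0.22  1.3   0.06] yaw 7.08 w 0.0155
```

Emit:
move_arm --pt "0 0 0 0 -0.1 0 -1" --pt "0 0 0 0 -0.2 0 -1" --pt "0 0 0 0 -0.25 0 -1"

```text
time_s: 20.48
position: [0.5756, -0.1726, 0.0509]
tool_rot: [[-0.123, 0.992, -0.006], [0.992, 0.123, -0.001], [-0.001, -0.006, -1.0]]
contact_force: [-0.8, -0.2, -2.0]
gripper_width: 0.0152
```

```bash
python3 -c "
from h import *
chk()"
```

```text
t 20.48 dock x 16.5 y -0.1 z 50.9 mm F dock -0.8 -0.0 -2.0 M [-0.04 -0.08 -0.02] yaw 7.07 w 0.0152
```

Emit:
move_arm --pt "0 0 0 0 -0.05 0 -1" --pt "0 0 0 0 -0.1 0 -1" --pt "0 0 0 0 -0.12 0 -1" --pt "0 0 0 0 -0.12 0 -1"

```text
time_s: 20.82
position: [0.5754, -0.1726, 0.0508]
tool_rot: [[-0.123, 0.992, -0.004], [0.992, 0.123, -0.002], [-0.001, -0.004, -1.0]]
contact_force: [2.3, -0.6, -3.8]
gripper_width: 0.0154
```

```bash
python3 -c "
from h import *
chk()"
```

```text
t 20.82 dock x 16.3 y -0.1 z 50.8 mm F dock 2.3 -0.9 -3.8 M [ 0.02 -0.54  0.02] yaw 7.07 w 0.0154
```

Emit:
move_arm --pt "0 0 0 0 0.04 0.02 -1" --pt "0 0 0 0 0.04 0.02 -0.5" --pt "0 0 0 0 0.04 0.02 -0.3" --pt "0 0 0 0 0.04 0.02 -0.1" --pt "0 0 0 0 0.04 0.02 0" --pt "0 0 0 0 0.04 0.02 0" --pt "0 0 0 0 0.04 0.02 0"

```text
time_s: 21.4
position: [0.5759, -0.1726, 0.0506]
tool_rot: [[-0.123, 0.992, -0.004], [0.992, 0.123, -0.002], [-0.001, -0.004, -1.0]]
contact_force: [0.6, 0.1, 0.5]
gripper_width: 0.0429
```

```bash
python3 -c "
from h import *
chk()"
```

```text
t 21.40 dock x 16.8 y -0.1 z 50.6 mm F dock 0.6 0.0 0.5 M [ 0.03 -0.   -0.01] yaw 7.06 w 0.0429
```

Emit:
move_arm --pt "0 0 0 0 0 -1 0" --pt "0 0 0 0 0 -2.5 0" --pt "0 0 0 0 0 -5 0" --pt "0 0 0 0 0 -8 0" --pt "0 0 0 0 0 -11 0" --pt "0 0 0 0 0 -14 0" --pt "0 0 0 -4 -2 -15 0" --pt "0 0 0 -8 -4 -16 0" --pt "0 0 0 -12 -6 -16 0" --pt "0 0 0 -16 -8 -16 0" --pt "0 0 0 -20 -10 -16 0" --pt "0 0 0 -20 -10 -16 0"

```text
time_s: 22.4
position: [0.4997, -0.3882, 0.2126]
tool_rot: [[-0.119, 0.993, -0.003], [0.993, 0.119, -0.005], [-0.005, -0.004, -1.0]]
contact_force: [0.9, 0.3, -0.4]
gripper_width: 0.0427
```

Run:
```python
from h import *
import cv2
f=cv2.cvtColor(bot.grab_frame("scene"),cv2.COLOR_RGB2BGR);cv2.imwrite("pics/s11.png",cv2.resize(f[150:290,220:380],None,fx=5,fy=5,interpolation=cv2.INTER_CUBIC)[:600])
f=cv2.cvtColor(bot.grab_frame("top"),cv2.COLOR_RGB2BGR);cv2.imwrite("pics/t11.png",f);cv2.imwrite("pics/t11z.png",cv2.resize(f[155:235,305:365],None,fx=7,fy=7,interpolation=cv2.INTER_CUBIC))
print(bot.read_state()["time_s"],bot.read_state()["position"])
```

```text
22.5 [ 0.500159   -0.38686846  0.2121466 ]
```

View pics/s11.png

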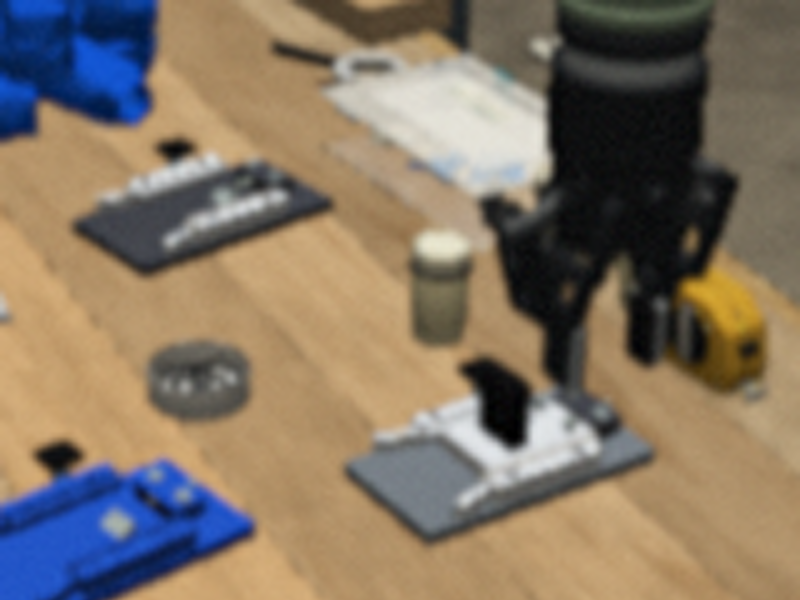

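View pics/t11.png

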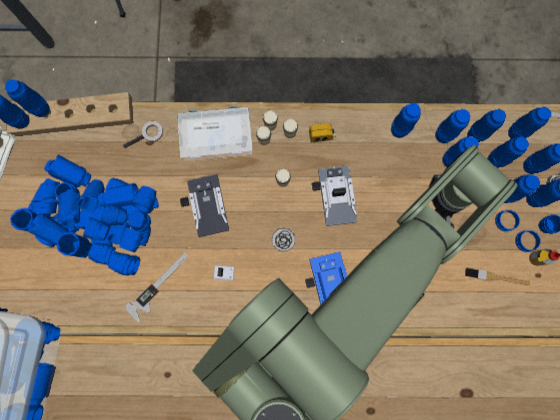

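View pics/t11z.png

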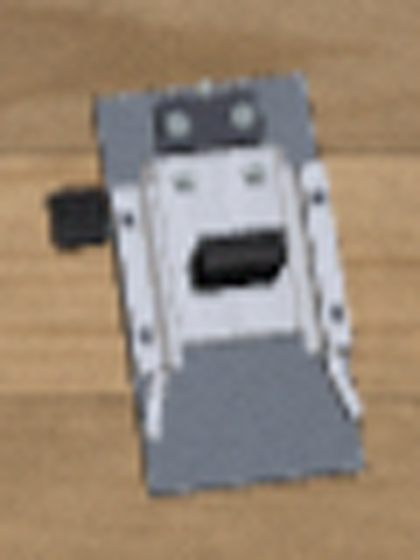

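The plate sits fully in the grey dock against the stop block (front edge at zoom row about 150). It did not spring back after release. The base corners have not moved, and the tin, cartridges, tape measure and calipers are where they were. I'm handing it in.

```bash
python3 -c "
from bench import bot
print(bot.job_done(),bot.read_state()['time_s'])"
```

```text
the job is handed in; nothing more can be done
the job is handed in; nothing more can be done
```

The nest plate is now latched in the grey work dock, and I handed the job in at about 22.5 s of the 67 s allowed.

I pressed the park dock's catch (about 3 N at the end) and the plate popped loose. I drew it out, carried it over and laid it on the work dock's apron. I then pushed it in at 10–20 mm/s, and the end-of-step push readings peaked at about 10 N. It met the stop with the grip at about x 18 mm in the dock frame.

**Checks that agreed:**
- **Latch:** A gentle pull-back moved the plate about 1.7 mm, then it held firm, with the reading going from −0.8 to +2.3 N.
- **After release:** The last pictures show the plate still against the stop block. The dock and the bystanders in view have not moved.

**Checks that were weaker or disagreed:**
- **Click:** I did not see the click directly; I inferred it from the pull test and the absence of spring-back. Forces were only read at the end of each short move.
- **Scene camera:** On the apron it showed the plate's rear about 1.5 pixels higher than predicted. The force reading showed the plate was already touching the floor there.
- **Home position:** From the top picture I estimated about x 17 mm. The scene camera's pad position was about 4–6 mm off from that, so I relied on feel.

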